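# Unhook the wide pump cassette for washing

## Robot

A 7-joint arm with a two-finger parallel gripper is mounted at the origin on the work surface. World frame = base frame: x ahead of the robot, y to its left, z up, the work surface at z = 0. Lengths are in m, angles in rad, forces in N, time in s.
With the tool pointing down it reaches from about 0.4 to 0.85 m from the base axis. Payload 10.4 kg.
Tool frame: the origin (TCP) lies at the very end of the fingers, on their centre line; the grasp point (between the pads) lies 19 mm behind it; z points along the fingers, y is the line along which they close (so a half turn about z gives the same grasp; the last joint's range is limited). The gripper opens to 85 mm and grips with 20 to 120 N. Pads are 22 mm wide; open, the fingers measure 114 mm over their backs; the gripper's body (76 mm by 85 mm) begins 54 mm behind the grasp point. The pads swing forward as they close: fully open they stand 13 mm farther back than shut.
Start: joints at [-1.172, 0.332, -0.065, 1.46, 0.022, 1.35, -0.088], TCP at [0.256, 0.57, 0.231] pointing down, gripper open.
Joint ranges: [-2.6, 2.6], [-0.5, 2.12], [-1.47, 1.34], [0.16, 2.42], [-1.27, 4.41], [0.06, 2.06], [-2.6, 2.6]. Speed limits (rad/s): [2.22, 2.22, 2.79, 2.79, 3.14, 3.14, 3.14].

## Interface

Orientations are given as a unit quaternion [x, y, z, w].
In Python, from workcell import manip, optics gives the robot as it stands.
- The arm moves only by the tool jog_arm, never from a script. Its arguments are lists of equal length, an entry for each row: "dr": the turn, a rotation vector about the tool's x, y, z normalised to -1 to 1, where 1 is 4 degrees, a list of three; "translation": the shift along the tool's x, y, z normalised to -1 to 1, where 1 is 0.025 m, a list of three; "jaw": the opening, from 0 (shut) to 1 (fully open). A call has 1 to 10 rows; each row shifts and turns the commanded pose from where the row before left it, along the tool's axes as they then stand; what a row does not reach is not made up. A row lasts 1/10 s, in which the tool goes at most 50 mm and 8.59 degrees, less where a joint would pass 70% of its speed; a pose out of reach is approached as far as the arm can. A call with a number of a shift or a turn outside -1 to 1 is refused whole. A call with a gripper value outside its range is refused whole. The fingers move at their own pace and stop on an object; "squeeze" is the grip in N (left out, the last holds). Time passes only in rows, so rows that do not move let the fingers close. It gives the time, the measured TCP pose, the force, the opening and the grip force at its end, in the units of the state.
- manip.get_obs(): the state, without advancing time (a new reading comes with each control period).
- optics.camera(name): name is "side" or "top" or "wrist"; returns a dict with "color" (400x640x3 uint8, red, green, blue), "mtx" (3x3 intrinsics, pixels), "R" (3x3) and "t" (3): a world point X has camera coordinates R X + t. Camera axes: x right, y down, z forward; pixel columns grow to the right and rows downward; lengths in m; the calibration is good to about 2 mm. The wrist camera is an equidistant fisheye: a pixel r from the principal point sees the ray r / f radians off the axis. A picture is of the moment at which its call begins. There is no depth.
- manip.hand_in(): hands the job in; it is judged then, once.
The state is a dict: "clock": time; "joint_pos": joint angles; "joint_velocities": joint speeds; "tau": joint torques, N m; "position": TCP position; "ee_rot": TCP orientation; "ft_force": force on the tool from outside, world axes, zero at the start; "torque": the same for the moment, N m; "grip_width": opening from 0.0 (shut) to 1.0 (fully open); "grasp_force": force on a finger pad.
Only numpy, scipy, OpenCV 4.12 (cv2) and the standard library are available. Lean on these libraries where they do the work, as an engineer would, in place of code of your own. Each camera call takes 0.05 s, during which the arm holds its last target. There are 200 camera calls.

## Task

Take the wide cassette off the tubing pump for washing: lift its front end and tilt it back until the front foot is over the lip of the front ledge, draw its hook off the rear rod, and stand it on its foot and hook in the steel wash tray. Set it down rather than dropping it; leave the narrow cassette seated on the pump, and do not knock over the flask, the beaker or the amber bottle.

Things in the scene. Friction and masses are not known exactly. Their poses are not given: they have to be found in the camera images.
- pump: Peristaltic pump, fixed: white drive box beside an open roller head. Origin on the bench under the head's middle; x to the rear (away from robot), y along the rotor to the drive, z up. In mm: roller drum radius 32 about x 0, z 64, y -90..90; end plates y -100..-90 and 90..100, x -85..87, up to z 90; drive box x -95..110, y 101..226, up to z 132. Fixed to the bench.
- rear_rod (a point): Middle of the axis of the rear rod that the cassettes hook on: round, diameter 10 mm, along the pump's y (-90..90). Pump frame 70, 0, 72 mm.
- front_lip (a point): Middle of the top of the upturned lip along the front edge of the pump's front ledge. Pump frame -77.5, 0, 76 mm. Lip 5 mm thick, 16 mm above the ledge; ledge top at pump z 60, x -80..-54, length 180 mm along y.
- cassette_wide: Cassette to take off: black plastic arch 150 (x) by 26 (y) by 62 mm high, about 0.16 kg, loose, seated across the rollers at pump y +38 or -38 (varies; the narrow one is at the other). Origin under its middle, level with the undersides of foot and hook; x to the rear, z up; seated it is parallel to the pump, origin at pump x 0, z 60. Stands by itself on foot and hook.
- cassette_wide_grip (a point): A good place to pinch it from above, across its 26 mm: between its flat sides near the front end, cassette frame -45, 0, 46 mm. Its solid upper part spans z 40..62, x -72..78; finger tab at the front x -81..-72, z 51..57; steel pressure screw on top at x 3, radius 6, to z 72. Underside: an arch of radius 34..38 about x 0, z 4.
- cassette_wide_foot (a point): Front lower edge of its front foot, cassette frame -72, 0, 0 mm. The foot (x -72..-50, z 0..40) stands on the ledge, 3 mm behind the lip. With the front tilted up 8 degrees or more about the rod, the foot is over the lip.
- cassette_wide_hook (a point): Centre of its hook, cassette frame 70, 0, 12 mm, on the rod's axis when seated. A C open to the rear: pad over the rod (underside z 17, x 54..78), web before it (x 54..62), toe under it (x 54..73, z 0..5.5), so it cannot lift straight up. Once tilted, drawing it 10..13 mm forward (its -x) brings the toe out from under the rod; then it lifts away.
- cassette_narrow: The other cassette, to stay on the pump: same form and frame, but 13 mm wide and 0.08 kg.
- tray: Stainless wash tray, fixed: open box 270 (x) by 180 (y) by 28 mm high, walls 4 mm. Origin under its middle, on the bench. A brush lies in it along the -y side (about y -52); the +y side is free.
- tray_in (a point): Centre of the tray's inner floor; axes as the tray.
- brush: Washing brush, 180 mm long, lying in the tray; it may be moved.
- flask: Conical glass flask 115 mm high, 80 mm across, origin under its middle; must not be knocked over.
- beaker: Glass beaker 95 mm high, 72 mm across, origin under its middle; must not be knocked over.
- amber_bottle: Amber glass bottle 150 mm high, 68 mm across, origin under its middle; must not be knocked over.

How it is judged:
By the outcome, as a careful person would: the job done as asked, in the order asked, and still so for the second after the job is handed in, with the robot touching nothing.
It also fails if it takes over 43 s, if anything falls off the work surface, if the arm or the gripper's body presses on something with over 40 N, if the wrist force passes 120 N, or if a joint passes its speed limit or range.

## Working session

There is one attempt and no reset: what is moved stays moved. The work goes in short steps, Python scripts to look and compute and a tool call to move; the robot and the scene stay as the last step left them, time stands still between calls to the robot, and variables do not carry over. Pictures are saved under pics/ and viewed, at most 11 in all, crops included, and the job is handed in when it is done.

Besides the shell and the picture viewer there is one more tool, called after "Request:" as name(argument=value, ...), one argument or row to a line, values as JSON. jog_arm: Moves the arm, as the interface text tells. Scaled input: -1 to 1 covers 0.025 m each way for a shift and 4 degrees each way for a turn. Its arguments: {"type":"object","properties":{"dr":{"type":"array","items":{"type":"array","items":{"type":"number"}}},"translation":{"type":"array","items":{"type":"array","items":{"type":"number"}}},"jaw":{"type":"array","items":{"type":"number"}},"squeeze":{"type":"number"}},"required":["dr","translation","jaw"]}

```bash
mkdir -p pics; python3 - <<'E'
from workcell import manip, optics
import cv2,pickle
o=manip.get_obs();print({k:o[k] for k in('clock','position','ee_rot','grip_width')})
d={}
for n in('side','top','wrist'):
    c=optics.camera(n);d[n]=c;cv2.imwrite(f'pics/{n}0.png',c['color'][:,:,::-1]);print(n,c['mtx'].tolist(),c['R'].round(4).tolist(),c['t'].round(4).tolist())
pickle.dump(d,open('c0.pkl','wb'))
E
```

```text
{'clock': 0.0, 'position': array([0.25570109, 0.56988662, 0.23053537]), 'ee_rot': array([ 2.09302842e-01,  9.77850617e-01, -6.90761335e-04, -1.15005483e-04]), 'grip_width': 1.0013567775005203}
side [[478.3865229641302, 0.0, 319.9897541440589], [0.0, 478.3865229641302, 203.88048397959454], [0.0, 0.0, 1.0]] [[0.9891, -0.1474, 0.0038], [-0.1089, -0.7481, -0.6546], [0.0993, 0.647, -0.756]] [-0.5843, 0.1803, 1.2874]
top [[389.27032041457164, 0.0, 318.43966096444353], [0.0, 389.27032041457164, 200.67210986855608], [0.0, 0.0, 1.0]] [[0.009, -0.9999, 0.0088], [-0.9905, -0.0101, -0.1373], [0.1374, -0.0075, -0.9905]] [0.0494, 0.6211, 1.2923]
wrist [[309.70691628693146, 0.0, 317.17723877441557], [0.0, 309.70691628693146, 198.0463061837028], [0.0, 0.0, 1.0]] [[0.4092, 0.9124, -0.0009], [0.8645, -0.3874, 0.3203], [0.2919, -0.1318, -0.9473]] [-0.6252, -0.0407, 0.3807]
```

View pics/top0.png

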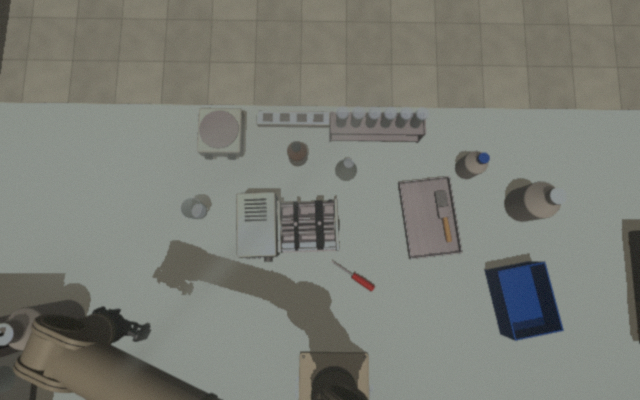

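View pics/side0.png

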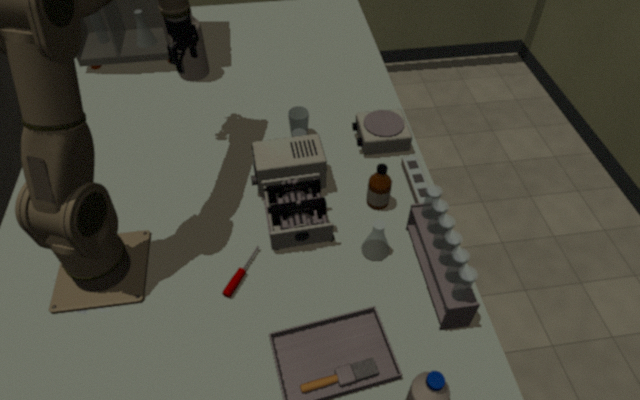

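The top view shows the pump at about (288,224), with cassettes near columns 296 and 319. The tray is at about (430,217), its brush on the right (-y). The side view shows the flask at (376,243), the bottle at (379,188) and the beaker at (298,120). I'll enlarge the pump next.

```bash
python3 - <<'E'
import cv2,numpy as np
a=cv2.imread('pics/top0.png')[180:265,228:348];b=cv2.imread('pics/side0.png')[130:250,245:340]
a=cv2.resize(a,(780,552),interpolation=2);cv2.imwrite('pics/tc.png',cv2.convertScaleAbs(a,alpha=1.5))
b=cv2.resize(b,(475,600),interpolation=2);cv2.imwrite('pics/sc.png',cv2.convertScaleAbs(b,alpha=1.5))
E
```

```text
(no output)
```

View pics/tc.png

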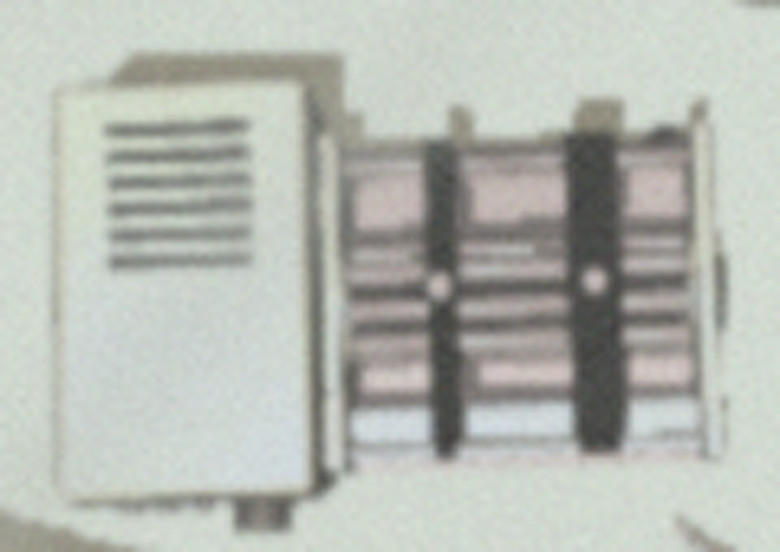

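View pics/sc.png

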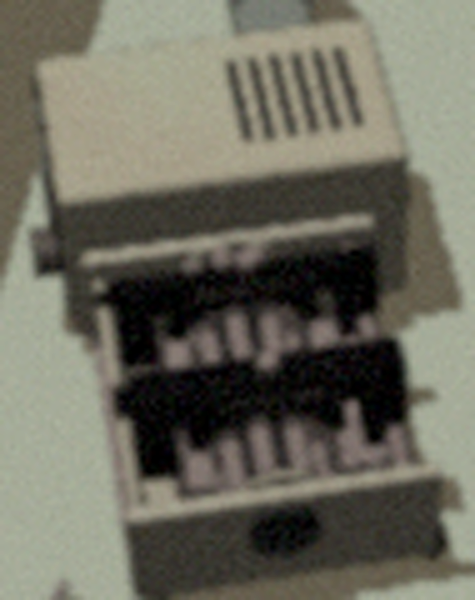

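The crops show the wide cassette at the right in the top view (about crop x 570-620, rows 132-450), on the side away from the drive box, so pump y = -38. The narrow one is at crop x 425-462. Next I'll measure poses.

```bash
cat > h.py <<'E'
import numpy as np,cv2,pickle
from scipy.spatial.transform import Rotation as Ro
def ray(c,p):
    K=c['mtx'];R=np.array(c['R']);t=np.array(c['t'])
    d=np.linalg.inv(K)@np.array([p[0],p[1],1.]);return -R.T@t,R.T@d
def onz(c,p,z):
    o,d=ray(c,p);return (o+d*(z-o[2])/d[2])
def proj(c,X):
    q=c['mtx']@(np.array(c['R'])@X+c['t']);return q[:2]/q[2]
def fit2(P,W): # rigid 2d P->W
    P=np.array(P)[:,:2];W=np.array(W)[:,:2];a=P-P.mean(0);b=W-W.mean(0)
    th=np.arctan2((a[:,0]*b[:,1]-a[:,1]*b[:,0]).sum(),(a*b).sum())
    R=np.array([[np.cos(th),-np.sin(th)],[np.sin(th),np.cos(th)]]);t=W.mean(0)-R@P.mean(0)
    return th,t,np.abs(P@R.T+t-W).max()
E
python3 - <<'E'
from h import *
d=pickle.load(open('c0.pkl','rb'));c=d['top']
pr=lambda x,y:((x+.5)/6.5-.5+228,(y+.5)/6.494-.5+180)
P=[(.11,.226),(.11,.101),(-.095,.101),(-.095,.226)]
W=[onz(c,pr(*q),.132) for q in[(57,90),(305,80),(312,493),(65,500)]]
th,t,e=fit2(P,W);print('pump box',th*57.3,t,e)
W2=W
# screws: wide (594,280) narrow(440,287), tops z .132
s=[onz(c,pr(*q),.132) for q in[(594,280),(440,287)]];print('screws',s)
print('fit screws',fit2([(.003,-.038),(.003,.038)],s))
print('fit all',fit2(P+[(.003,-.038),(.003,.038)],W+s))
# black mask wide
g=c['color'].astype(int).max(2);m=(g<62).astype(np.uint8)
m[:, :312]=0;m[:,328:]=0;m[:197]=0;m[252:]=0
for r in range(198,252,2):
    xs=np.where(m[r])[0];print(r,(xs.min(),xs.max()) if len(xs) else None,end=';')
ys,xs=np.where(m)
pts=np.array([onz(c,(x,y),.122)[:2] for x,y in zip(xs,ys)],np.float32)
print('\nrect',cv2.minAreaRect(pts),pts.mean(0))
# tray: pinkish
hsv=cv2.cvtColor(c['color'],cv2.COLOR_RGB2HSV)
im=c['color'].astype(int);bench=np.median(im[180:190,360:390].reshape(-1,3),0);print('bench',bench)
m=(((im[:,:,0]-im[:,:,1])>-2)&(im.max(2)<185)).astype(np.uint8);m[:,:392]=0;m[:,468:]=0;m[:168]=0;m[265:]=0
n,l,st,_=cv2.connectedComponentsWithStats(m);k=1+st[1:,4].argmax();ct=cv2.findContours((l==k).astype(np.uint8),0,1)[0]
ct=max(ct,key=cv2.contourArea);r=cv2.minAreaRect(ct);print('tray px',r,cv2.boxPoints(r).tolist())
print('rim corners',[onz(c,q,.028).round(4).tolist() for q in cv2.boxPoints(r)])
E
```

```text
pump box 2.7391024535732487 [0.53196527 0.08939017] 0.0030998117847523265
screws [array([0.53770575, 0.05373471, 0.132     ]), array([0.53355486, 0.12880445, 0.132     ])]
fit screws (np.float64(0.05523751132014089), array([0.53263488, 0.09110395]), np.float64(0.00040717033534154456))
fit all (np.float64(0.04965286341351515), array([0.53239004, 0.08996759]), np.float64(0.003481325098966148))
198 None;200 None;202 (np.int64(315), np.int64(321));204 (np.int64(316), np.int64(321));206 (np.int64(316), np.int64(321));208 (np.int64(316), np.int64(322));210 (np.int64(316), np.int64(322));212 (np.int64(316), np.int64(322));214 (np.int64(316), np.int64(322));216 (np.int64(315), np.int64(322));218 (np.int64(316), np.int64(322));220 (np.int64(316), np.int64(322));222 (np.int64(316), np.int64(323));224 (np.int64(315), np.int64(323));226 (np.int64(316), np.int64(322));228 (np.int64(316), np.int64(323));230 (np.int64(316), np.int64(322));232 (np.int64(317), np.int64(322));234 (np.int64(317), np.int64(323));236 (np.int64(317), np.int64(322));238 (np.int64(317), np.int64(323));240 (np.int64(317), np.int64(323));242 (np.int64(317), np.int64(323));244 (np.int64(317), np.int64(322));246 (np.int64(317), np.int64(322));248 (np.int64(318), np.int64(322));250 None;
rect ((0.5333737730979919, 0.05186592414975166), (0.15041092038154602, 0.02878488600254059), 0.5842521786689758) [0.5340785  0.05285868]
bench [140. 146. 139.]
tray px ((429.68115234375, 216.68276977539062), (80.85822296142578, 54.76911544799805), 81.72411346435547) [[396.76239013671875, 180.61639404296875], [450.961181640625, 172.73294067382812], [462.59991455078125, 252.7491455078125], [408.401123046875, 260.6325988769531]]
rim corners [[0.6963, -0.2181, 0.028], [0.7265, -0.4094, 0.028], [0.4481, -0.4387, 0.028], [0.4199, -0.2526, 0.028]]
```

Request:
jog_arm(
  dr=[
    [0,0,-1],
    [0,0,-1],
    [0,0,-1],
    [0,0,-1],
    [0,0,-1],
    [0,0,-1],
    [0,0,-0.75],
    [0,0,0],
    [0,0,0],
    [0,0,0],
  ],
  translation=[
    [0,0,0],
    [0,0,0],
    [0,0,0],
    [0,0,0],
    [0,0,0],
    [0,0,0],
    [0,0,0],
    [-0.4,-1,0],
    [-0.4,-1,0],
    [-0.4,-1,0],
  ],
  jaw=[0.6,0.6,0.6,0.6,0.6,0.6,0.6,0.6,0.6,0.6],
  squeeze=60,
)

```text
clock: 1.15
position: [0.2897, 0.4958, 0.2309]
ee_rot: [-0.025, 1.0, -0.0, -0.0]
ft_force: [0.5, -0.2, 0.1]
grip_width: 0.6
grasp_force: 0.0
```

Request:
jog_arm(
  dr=[
    [0,0,0],
    [0,0,0],
    [0,0,0],
    [0,0,0],
    [0,0,0],
    [0,0,0],
    [0,0,0],
    [0,0,0],
    [0,0,0],
    [0,0,0],
  ],
  translation=[
    [-0.4,-1,0],
    [-0.4,-1,0],
    [-0.4,-1,0],
    [-0.4,-1,0],
    [-0.4,-1,0],
    [-0.4,-1,0],
    [-0.4,-1,0],
    [-0.4,-1,0],
    [-0.4,-1,0],
    [-0.4,-1,0],
  ],
  jaw=[0.6,0.6,0.6,0.6,0.6,0.6,0.6,0.6,0.6,0.6],
)

```text
clock: 2.15
position: [0.402, 0.2509, 0.2312]
ee_rot: [-0.025, 1.0, 0.0, -0.0]
ft_force: [0.5, 0.3, 0.4]
grip_width: 0.602
grasp_force: 0.0
```

Request:
jog_arm(
  dr=[
    [0,0,0],
    [0,0,0],
    [0,0,0],
    [0,0,0],
    [0,0,0],
    [0,0,0],
    [0,0,0],
    [0,0,0],
    [0,0,0],
    [0,0,0],
  ],
  translation=[
    [-0.4,-1,0],
    [-0.4,-1,0],
    [-0.4,-1,0],
    [-0.4,-1,0],
    [-0.4,-1,0],
    [-0.4,-1,0],
    [-0.4,-1,0],
    [-0.2,-0.9,0],
    [0,-0.4,0],
    [0,0,0],
  ],
  jaw=[0.6,0.6,0.6,0.6,0.6,0.6,0.6,0.6,0.6,0.6],
)

```text
clock: 3.15
position: [0.4868, 0.0475, 0.2312]
ee_rot: [-0.024, 1.0, -0.0, -0.0]
ft_force: [0.7, 0.0, -0.6]
grip_width: 0.598
grasp_force: 0.0
```

```bash
python3 - <<'E'
from workcell import manip, optics
from h import *
o=manip.get_obs();print({k:o[k] for k in('clock','position','ee_rot','grip_width','ft_force','joint_pos')},Ro.from_quat(o['ee_rot']).as_matrix().round(4))
c=optics.camera('wrist');cv2.imwrite('pics/w1.png',c['color'][:,:,::-1]);pickle.dump(c,open('w1.pkl','wb'))
E
```

```text
{'clock': 3.15, 'position': array([0.48675845, 0.04749462, 0.23119529]), 'ee_rot': array([-2.35974987e-02,  9.99721527e-01, -1.52368422e-05, -1.62548374e-04]), 'grip_width': 0.5978356531643394, 'ft_force': array([ 0.68747899,  0.02966506, -0.55631233]), 'joint_pos': array([-0.51842104,  0.01991815,  0.33447717,  1.82590068, -0.00681351,
        1.29720921,  1.43583341])} [[-9.989e-01 -4.720e-02 -3.000e-04]
 [-4.720e-02  9.989e-01 -0.000e+00]
 [ 3.000e-04 -0.000e+00 -1.000e+00]]
```

View pics/w1.png

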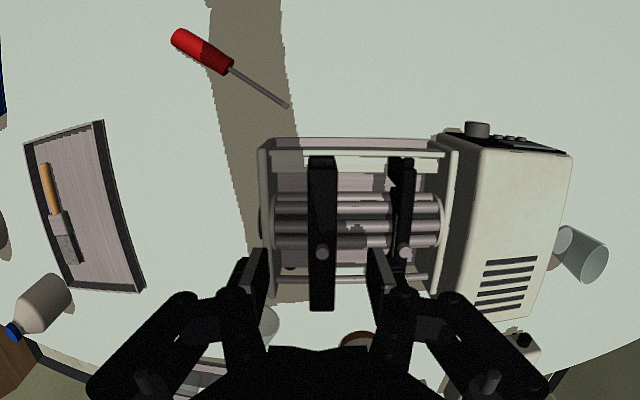

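The wrist view shows the wide cassette between the fingers, front end at (308..336,157), screw at (322,253), rear at (309..335,310). The tray is at left, with rim corners (25,128), (103,120), (146,291) and (75,293).

```bash
cat >> h.py <<'E'
def wray(c,p):
    K=c['mtx'];R=np.array(c['R']);t=np.array(c['t'])
    v=np.array([(p[0]-K[0,2])/K[0,0],(p[1]-K[1,2])/K[1,1]]);r=np.hypot(*v)
    d=np.r_[np.sin(r)*v/r,np.cos(r)];return -R.T@t,R.T@d
def wonz(c,p,z):
    o,d=wray(c,p);return o+d*(z-o[2])/d[2]
E
python3 - <<'E'
from h import *
c=pickle.load(open('w1.pkl','rb'))
for y in(180,200,220,235,270,285,300):
    row=c['color'][y,295:350].astype(int).max(1);k=np.where(row<50)[0]+295
    k=k[(k>=303)&(k<=342)]
    L,R=wonz(c,(k.min()-.5,y),.122),wonz(c,(k.max()+.5,y),.122);print(y,k.min(),k.max(),((L+R)/2).round(4),(R-L)[1].round(4))
print('front',wonz(c,(322,157),.122),'screw',wonz(c,(322,253),.132),'nscrew',wonz(c,(404,253),.132))
P=[(-.135,-.09),(-.135,.09),(.135,.09),(.135,-.09)]
W=[wonz(c,q,.028) for q in[(25,128),(103,120),(146,291),(75,293)]];print(np.round(W,4));print('tray',fit2(P,W))
E
```

```text
180 307 336 [0.4725 0.0516 0.122 ] 0.0253
200 307 336 [0.4903 0.0525 0.122 ] 0.0258
220 303 342 [0.5089 0.0544 0.122 ] 0.0353
235 303 342 [0.5236 0.0552 0.122 ] 0.036
270 308 334 [0.5607 0.0558 0.122 ] 0.0256
285 309 334 [0.5781 0.0572 0.122 ] 0.0254
300 309 333 [0.5969 0.0577 0.122 ] 0.0252
front [0.45281213 0.05100821 0.122     ] screw [0.53653971 0.05526521 0.132     ] nscrew [0.53452021 0.13021845 0.132     ]
[[ 0.425  -0.4188  0.028 ]
 [ 0.4258 -0.2355  0.028 ]
 [ 0.6842 -0.2064  0.028 ]
 [ 0.7227 -0.3796  0.028 ]]
tray (np.float64(0.11714789723867992), array([ 0.56442021, -0.31009309]), np.float64(0.01582856720632786))
```

Request:
jog_arm(
  dr=[
    [0,0,0],
    [0,0,0],
    [0,0,0],
    [0,0,0],
    [0,0,0],
    [0,0,0],
    [0,0,0],
    [0,0,0],
  ],
  translation=[
    [-0.08,0.18,0.5],
    [0,0,1],
    [0,0,1],
    [0,0,1],
    [0,0,1],
    [0,0,0.9],
    [0,0,0.5],
    [0,0,0],
  ],
  jaw=[0.55,0.55,0.55,0.55,0.55,0.55,0.55,0.55],
)

```text
clock: 4.0
position: [0.4873, 0.0539, 0.0819]
ee_rot: [-0.025, 1.0, -0.0, -0.002]
ft_force: [0.3, 0.0, -0.1]
grip_width: 0.552
grasp_force: 0.0
```

Request:
jog_arm(
  dr=[
    [0,0,0],
    [0,0,0],
    [0,0,0],
    [0,0,0],
    [0,0,0],
    [0,0,0],
    [0,0,0],
  ],
  translation=[
    [0,0,0],
    [0,0,0],
    [0,0,0],
    [0,0,0],
    [0,0,0],
    [0,0,0],
    [0,0,0],
  ],
  jaw=[0.45,0.35,0.2,0.1,0,0,0],
  squeeze=60,
)

```text
clock: 4.7
position: [0.4896, 0.0534, 0.085]
ee_rot: [-0.025, 1.0, 0.0, 0.001]
ft_force: [-0.9, 0.3, 6.5]
grip_width: 0.293
grasp_force: 59.2
```

```bash
python3 - <<'E'
from workcell import manip, optics
import cv2
o=manip.get_obs();print({k:o[k] for k in('clock','position','ee_rot','grip_width','ft_force','torque','grasp_force')})
c=optics.camera('side');cv2.imwrite('pics/s2.png',cv2.convertScaleAbs(cv2.resize(c['color'][100:260,200:400,::-1],(750,600),interpolation=2),alpha=1.4))
E
```

```text
{'clock': 4.7, 'position': array([0.4895734 , 0.05341821, 0.08498661]), 'ee_rot': array([-2.46986693e-02,  9.99694292e-01,  4.55589395e-04,  1.04438652e-03]), 'grip_width': 0.2929284643933424, 'ft_force': array([-0.94177199,  0.33895384,  6.52272133]), 'torque': array([ 0.05320642,  0.29312878, -0.03120803]), 'grasp_force': 59.22055902631655}
```

View pics/s2.png

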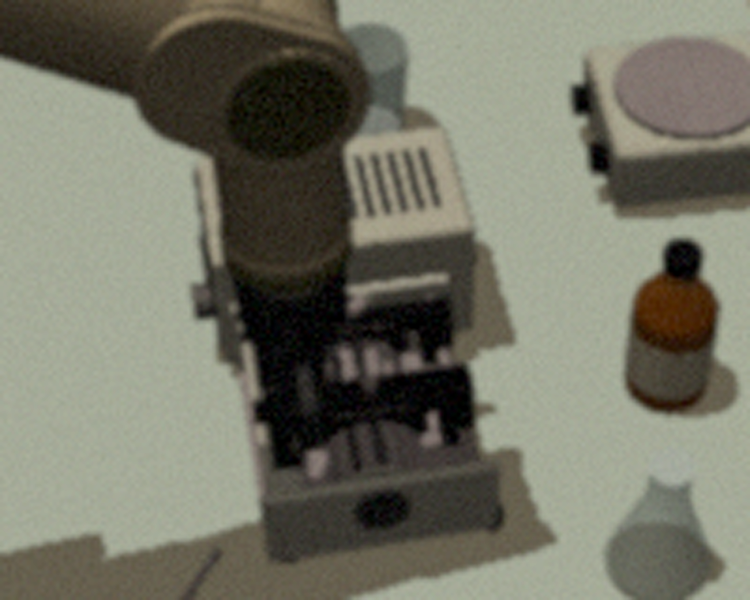

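Gripped at 59 N, with the opening matching 26 mm; the side view shows the other objects undisturbed. Now I'll tilt 10° about the rod.

Request:
jog_arm(
  dr=[
    [0,0.5,0],
    [0,0.5,0],
    [0,0.5,0],
    [0,0.5,0],
    [0,0.5,0],
    [0,0,0],
    [0,0,0],
  ],
  translation=[
    [-0.02,0,-0.16],
    [-0.02,0,-0.16],
    [-0.02,0,-0.16],
    [-0.02,0,-0.16],
    [-0.02,0,-0.16],
    [0,0,0],
    [0,0,0],
  ],
  jaw=[0,0,0,0,0,0,0],
)

```text
clock: 5.45
position: [0.4936, 0.0535, 0.1039]
ee_rot: [-0.025, 0.996, -0.002, -0.086]
ft_force: [3.8, 1.6, 3.1]
grip_width: 0.298
grasp_force: 59.0
```

```bash
python3 - <<'E'
from workcell import manip, optics
from h import *
o=manip.get_obs();print({k:o[k] for k in('clock','position','grip_width','ft_force','torque','grasp_force')},Ro.from_quat(o['ee_rot']).as_matrix().round(4))
c=optics.camera('side');cv2.imwrite('pics/s3.png',cv2.convertScaleAbs(cv2.resize(c['color'][150:260,230:370,::-1],(750,590),interpolation=2),alpha=1.6))
E
```

```text
{'clock': 5.45, 'position': array([0.49357326, 0.05349146, 0.10390041]), 'grip_width': 0.29767289158734783, 'ft_force': array([3.75133049, 1.55231768, 3.05104094]), 'torque': array([ 0.13908656, -1.22303516, -0.00737409]), 'grasp_force': 59.01935050800603} [[-9.841e-01 -4.940e-02 -1.704e-01]
 [-4.880e-02  9.988e-01 -8.100e-03]
 [ 1.706e-01  3.000e-04 -9.853e-01]]
```

View pics/s3.png

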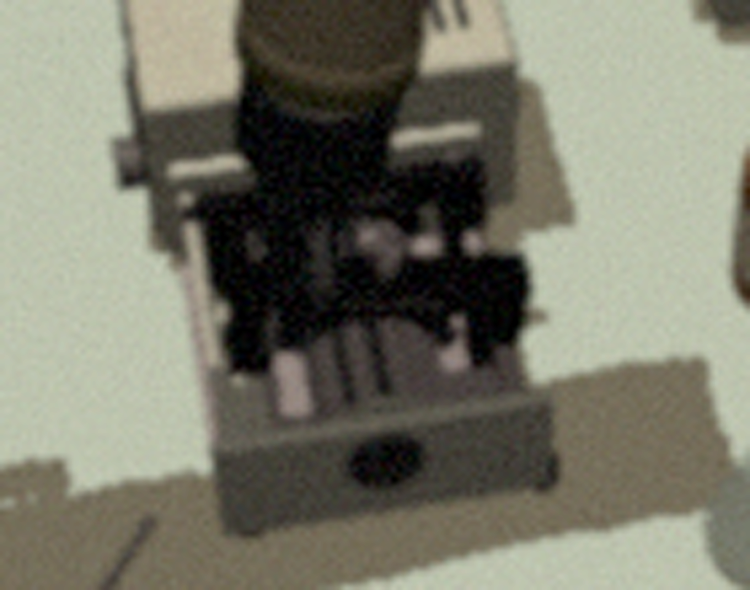

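The front is up about 10°, with the foot visible above the ledge and low forces. Now I'll draw it forward 13 mm.

Request:
jog_arm(
  dr=[
    [0,0,0],
    [0,0,0],
    [0,0,0],
    [0,0,0],
    [0,0,0],
    [0,0,0],
  ],
  translation=[
    [0.13,0,0],
    [0.13,0,0],
    [0.13,0,0],
    [0.13,0,0],
    [0,0,0],
    [0,0,0],
  ],
  jaw=[0,0,0,0,0,0],
)

```text
clock: 6.1
position: [0.4802, 0.0527, 0.1063]
ee_rot: [-0.025, 0.996, -0.002, -0.086]
ft_force: [5.9, -0.4, 5.2]
grip_width: 0.292
grasp_force: 59.4
```

```bash
python3 - <<'E'
from workcell import manip
from h import *
o=manip.get_obs();print({k:o[k] for k in('clock','position','grip_width','ft_force','torque','grasp_force')},Ro.from_quat(o['ee_rot']).as_matrix().round(4))
E
```

```text
{'clock': 6.1, 'position': array([0.48020243, 0.05271705, 0.10628643]), 'grip_width': 0.2920668322835568, 'ft_force': array([ 5.87849288, -0.42423111,  5.19280016]), 'torque': array([-0.0375925 , -1.58002768, -0.01917296]), 'grasp_force': 59.369187267511734} [[-9.839e-01 -4.940e-02 -1.717e-01]
 [-4.870e-02  9.988e-01 -8.200e-03]
 [ 1.719e-01  3.000e-04 -9.851e-01]]
```

Request:
jog_arm(
  dr=[
    [0,0,0],
    [0,0,0],
    [0,0,0],
    [0,0,0],
    [0,0,0],
  ],
  translation=[
    [0.03,0,-0.16],
    [0.03,0,-0.16],
    [0.03,0,-0.16],
    [0.03,0,-0.16],
    [0,0,0],
  ],
  jaw=[0,0,0,0,0],
)

```text
clock: 6.6
position: [0.4795, 0.0527, 0.1224]
ee_rot: [-0.025, 0.996, -0.002, -0.087]
ft_force: [0.9, 0.1, -1.5]
grip_width: 0.298
grasp_force: 58.6
```

```bash
python3 - <<'E'
from workcell import manip, optics
from h import *
o=manip.get_obs();print({k:o[k] for k in('clock','position','grip_width','ft_force','torque','grasp_force')})
c=optics.camera('wrist');a=c['color'][:,:,::-1];c=optics.camera('side');b=cv2.resize(c['color'][140:260,230:370,::-1],(400,343),interpolation=2)
cv2.imwrite('pics/m4.png',np.hstack([cv2.convertScaleAbs(a[120:343,180:500],alpha=1.3),cv2.convertScaleAbs(b[:223],alpha=1.5)])) if 0 else cv2.imwrite('pics/m4.png',np.hstack([cv2.convertScaleAbs(a[57:400,150:540],alpha=1.3),cv2.convertScaleAbs(b,alpha=1.5)]))
E
```

```text
{'clock': 6.6, 'position': array([0.47952963, 0.05268934, 0.12243871]), 'grip_width': 0.2979750955145671, 'ft_force': array([ 0.91193863,  0.0997435 , -1.51934994]), 'torque': array([ 0.0202329, -0.2021672, -0.0196261]), 'grasp_force': 58.647457495385424}
```

View pics/m4.png

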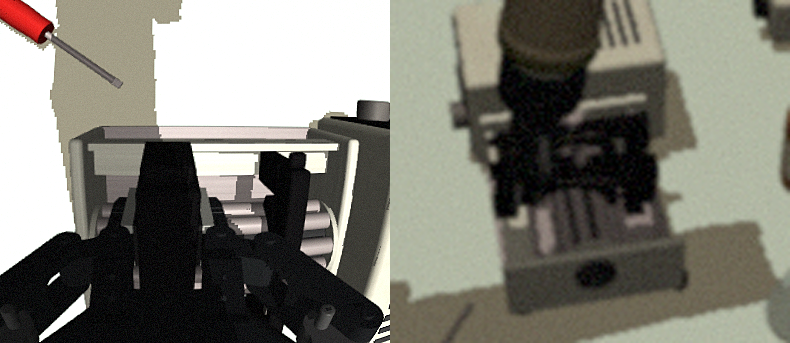

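The cassette is free: the residual -1.5 N is its weight, and the narrow one is still seated. Next I'll lift, level and move toward the tray.

Request:
jog_arm(
  dr=[
    [0,0,0],
    [0,0,0],
    [0,0,0],
    [0,0,0],
    [0,0,0],
    [0,-0.8,0],
    [0,-0.8,0],
    [0,-0.87,0],
    [0,0,-1],
    [0,0,0],
  ],
  translation=[
    [0.1,0,-0.5],
    [0.17,0,-0.98],
    [0.17,0,-0.98],
    [0.17,0,-0.98],
    [0.1,0,-0.5],
    [0,0,0],
    [0,0,0],
    [0,0,0],
    [0,0,0],
    [0,-0.5,0],
  ],
  jaw=[0,0,0,0,0,0,0,0,0,0],
)

```text
clock: 7.7
position: [0.4802, 0.0413, 0.2223]
ee_rot: [-0.062, 0.998, 0.0, -0.001]
ft_force: [0.5, -0.1, -1.4]
grip_width: 0.299
grasp_force: 58.8
```

Request:
jog_arm(
  dr=[
    [0,0,0],
    [0,0,0],
    [0,0,0],
    [0,0,0],
    [0,0,0],
    [0,0,0],
    [0,0,0],
    [0,0,0],
    [0,0,0],
    [0,0,0],
  ],
  translation=[
    [0,-0.8,0],
    [0,-0.9,0],
    [0,-0.9,0],
    [0,-0.9,0],
    [0,-0.9,0],
    [0,-0.9,0],
    [0,-0.9,0],
    [0,-0.9,0],
    [0,-0.9,0],
    [0,-0.6,0],
  ],
  jaw=[0,0,0,0,0,0,0,0,0,0],
)

```text
clock: 8.7
position: [0.5058, -0.1762, 0.222]
ee_rot: [-0.057, 0.998, -0.0, -0.002]
ft_force: [-0.2, 0.2, 0.4]
grip_width: 0.296
grasp_force: 58.8
```

```bash
python3 - <<'E'
from workcell import manip, optics
from h import *
o=manip.get_obs();print({k:o[k] for k in('clock','position','grip_width','ft_force','grasp_force','joint_pos')},Ro.from_quat(o['ee_rot']).as_matrix().round(4))
c=optics.camera('wrist');cv2.imwrite('pics/w5.png',c['color'][:,:,::-1]);pickle.dump(c,open('w5.pkl','wb'))
E
```

```text
{'clock': 8.7, 'position': array([ 0.50578651, -0.17617323,  0.22200972]), 'grip_width': 0.29636828706912693, 'ft_force': array([-0.22091094,  0.22436616,  0.37767035]), 'grasp_force': 58.837963943478826, 'joint_pos': array([-0.25527707,  0.14422899,  0.5584388 ,  1.73629878, -0.07752885,
        1.28615833,  2.00626057])} [[-9.934e-01 -1.147e-01 -3.000e-03]
 [-1.147e-01  9.934e-01 -1.000e-03]
 [ 3.100e-03 -6.000e-04 -1.000e+00]]
```

View pics/w5.png

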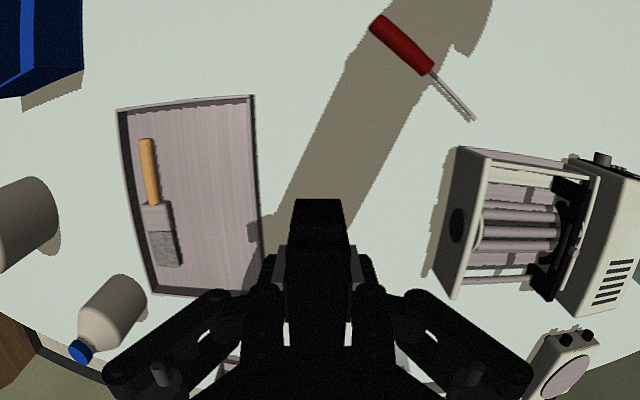

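The cassette is held level. Tray rim corners are at about (117,109), (254,95) and (150,292), with the brush at left (columns 140-180).

```bash
python3 - <<'E'
from h import *
c=pickle.load(open('w5.pkl','rb'));d=pickle.load(open('c0.pkl','rb'))
W=[wonz(c,q,.028) for q in[(117,109),(254,95),(150,292)]];print(np.round(W,4))
th,t,e=fit2([(-.135,-.09),(-.135,.09),(.135,-.09)],W);print('tray',th*57.3,t,e)
b=wonz(c,(181,262),.015);Rm=np.array([[np.cos(th),np.sin(th)],[-np.sin(th),np.cos(th)]])
print('brush edge in tray',Rm@(b[:2]-t))
for T,q in((t,th),(np.array([.5727,-.3297]),.115)):
    R=np.array([[np.cos(q),-np.sin(q)],[np.sin(q),np.cos(q)]]);print('TCP target',T+R@np.array([-.045,.032]))
E
```

```text
[[ 0.4484 -0.4319  0.028 ]
 [ 0.4268 -0.253   0.028 ]
 [ 0.7115 -0.4028  0.028 ]]
tray 6.2183773993012315 [ 0.57038363 -0.32787055] 0.002820178323201916
brush edge in tray [ 0.08245371 -0.03084062]
TCP target [ 0.52218243 -0.30093276]
TCP target [ 0.52432534 -0.30307497]
```

Request:
jog_arm(
  dr=[
    [0,0,0],
    [0,0,0],
    [0,0,0],
    [0,0,0],
    [0,0,0],
    [0,0,0],
    [0,0,0],
    [0,0,0],
  ],
  translation=[
    [-0.1,-0.6,0],
    [0,-0.9,0],
    [0,-0.9,0],
    [0,-0.9,0],
    [0,-0.9,0],
    [0,-0.6,0],
    [0,-0.28,0],
    [0,0,0],
  ],
  jaw=[0,0,0,0,0,0,0,0],
)

```text
clock: 9.55
position: [0.5234, -0.3001, 0.2218]
ee_rot: [-0.058, 0.998, -0.0, -0.002]
ft_force: [-0.7, 0.3, -1.6]
grip_width: 0.296
grasp_force: 59.0
```

Request:
jog_arm(
  dr=[
    [0,0,0],
    [0,0,0],
    [0,0,0],
    [0,0,0],
    [0,0,0],
    [0,0,0],
    [0,0,0],
    [0,0,0],
    [0,0,0],
    [0,0,0],
  ],
  translation=[
    [0,0,0.6],
    [0,0,0.9],
    [0,0,0.9],
    [0,0,0.9],
    [0,0,0.9],
    [0,0,0.9],
    [0,0,0.9],
    [0,0,0.6],
    [0,0,0.3],
    [0,0,0],
  ],
  jaw=[0,0,0,0,0,0,0,0,0,0],
)

```text
clock: 10.55
position: [0.5231, -0.2983, 0.0487]
ee_rot: [-0.06, 0.998, 0.0, -0.002]
ft_force: [0.3, 0.6, -0.8]
grip_width: 0.3
grasp_force: 59.0
```

```bash
python3 - <<'E'
from workcell import manip, optics
from h import *
o=manip.get_obs();print({k:o[k] for k in('clock','position','grip_width','ft_force','torque','joint_pos')},Ro.from_quat(o['ee_rot']).as_matrix().round(4))
c=optics.camera('side');cv2.imwrite('pics/s6.png',cv2.convertScaleAbs(cv2.resize(c['color'][250:400,240:440,::-1],(780,585),interpolation=2),alpha=1.4))
E
```

```text
{'clock': 10.55, 'position': array([ 0.52313644, -0.29834892,  0.04866507]), 'grip_width': 0.30047858776528086, 'ft_force': array([ 0.2914987 ,  0.59434588, -0.76145452]), 'torque': array([-0.02145044,  0.04249715, -0.00097687]), 'joint_pos': array([-7.20803500e-04,  4.98034047e-01,  5.60575682e-01,  1.73636865e+00,
       -3.05454872e-01,  9.98917011e-01,  2.36361593e+00])} [[-9.928e-01 -1.193e-01 -3.500e-03]
 [-1.194e-01  9.929e-01  6.000e-04]
 [ 3.400e-03  1.000e-03 -1.000e+00]]
```

View pics/s6.png

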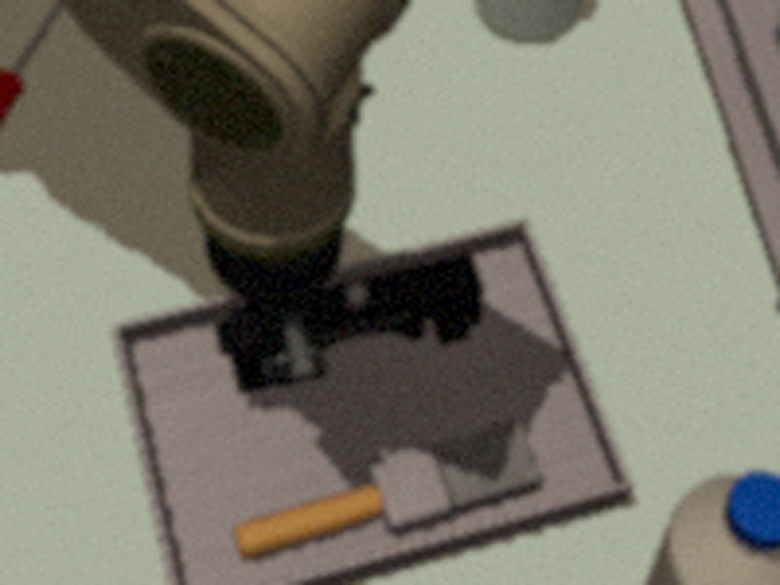

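The cassette hovers over the free +y side, clear of the walls and brush. I'll lower it slowly.

Request:
jog_arm(
  dr=[
    [0,0,0],
    [0,0,0],
    [0,0,0],
    [0,0,0],
    [0,0,0],
    [0,0,0],
  ],
  translation=[
    [0,0,0.12],
    [0,0,0.12],
    [0,0,0.12],
    [0,0,0.1],
    [0,0,0.08],
    [0,0,0.0],
  ],
  jaw=[0,0,0,0,0,0],
)

```text
clock: 11.2
position: [0.5233, -0.2989, 0.0358]
ee_rot: [-0.06, 0.998, 0.0, -0.001]
ft_force: [-0.7, -0.9, -0.8]
grip_width: 0.298
grasp_force: 59.0
```

Request:
jog_arm(
  dr=[
    [0,0,0],
    [0,0,0],
    [0,0,0],
    [0,0,0],
  ],
  translation=[
    [0,0,0.05],
    [0,0,0.05],
    [0,0,0],
    [0,0,0],
  ],
  jaw=[0,0,0,0],
)

```text
clock: 11.6
position: [0.5235, -0.299, 0.0336]
ee_rot: [-0.06, 0.998, 0.0, -0.001]
ft_force: [0.1, 1.0, -1.1]
grip_width: 0.296
grasp_force: 59.0
```

Request:
jog_arm(
  dr=[
    [0,0,0],
    [0,0,0],
    [0,0,0],
    [0,0,0],
  ],
  translation=[
    [0,0,0.05],
    [0,0,0.05],
    [0,0,0],
    [0,0,0],
  ],
  jaw=[0,0,0,0],
)

```text
clock: 12.0
position: [0.5234, -0.299, 0.031]
ee_rot: [-0.06, 0.998, 0.0, -0.001]
ft_force: [0.9, 0.2, -1.2]
grip_width: 0.302
grasp_force: 59.0
```

Request:
jog_arm(
  dr=[
    [0,0,0],
    [0,0,0],
    [0,0,0],
  ],
  translation=[
    [0,0,0.05],
    [0,0,0],
    [0,0,0],
  ],
  jaw=[0,0,0],
)

```text
clock: 12.3
position: [0.5235, -0.299, 0.0298]
ee_rot: [-0.06, 0.998, 0.0, -0.001]
ft_force: [0.2, 0.1, -0.8]
grip_width: 0.294
grasp_force: 59.0
```

Request:
jog_arm(
  dr=[
    [0,0,0],
    [0,0,0],
    [0,0,0],
  ],
  translation=[
    [0,0,0.05],
    [0,0,0],
    [0,0,0],
  ],
  jaw=[0,0,0],
)

```text
clock: 12.6
position: [0.5237, -0.2992, 0.0291]
ee_rot: [-0.059, 0.998, 0.0, -0.001]
ft_force: [-2.1, 0.9, 5.5]
grip_width: 0.297
grasp_force: 59.6
```

Request:
jog_arm(
  dr=[
    [0,0,0],
    [0,0,0],
    [0,0,0],
  ],
  translation=[
    [0,0,0.05],
    [0,0,0],
    [0,0,0],
  ],
  jaw=[0,0,0],
)

```text
clock: 12.9
position: [0.5237, -0.2993, 0.029]
ee_rot: [-0.059, 0.998, 0.0, -0.001]
ft_force: [-8.3, 4.6, 19.5]
grip_width: 0.296
grasp_force: 61.5
```

Request:
jog_arm(
  dr=[
    [0,0,0],
    [0,0,0],
    [0,0,0],
    [0,0,0],
    [0,0,0],
    [0,0,0],
    [0,0,0],
    [0,0,0],
  ],
  translation=[
    [0,0,-0.06],
    [0,0,0],
    [0,0,0],
    [0,0,0],
    [0,0,0],
    [0,0,0],
    [0,0,0],
    [0,0,0],
  ],
  jaw=[0,0,0.3,0.34,0.4,0.45,0.5,0.5],
  squeeze=20,
)

```text
clock: 13.7
position: [0.5235, -0.299, 0.0287]
ee_rot: [-0.06, 0.998, 0.0, -0.001]
ft_force: [0.2, 0.0, 0.5]
grip_width: 0.503
grasp_force: 0.0
```

Request:
jog_arm(
  dr=[
    [0,0,0],
    [0,0,0],
    [0,0,0],
    [0,0,0],
    [0,0,0],
    [0,0,0],
    [0,0,0],
    [0,0,0],
    [0,0,0],
    [0,0,0],
  ],
  translation=[
    [0,0,-0.2],
    [0,0,-0.4],
    [0,0,-0.8],
    [0,0,-1],
    [0,0,-1],
    [0,0,-1],
    [0,0,-1],
    [0,0,-1],
    [0,0,-0.5],
    [0,0,0],
  ],
  jaw=[0.5,0.5,0.5,0.5,0.5,0.5,0.5,0.5,0.5,0.5],
)

```text
clock: 14.7
position: [0.5246, -0.2996, 0.2034]
ee_rot: [-0.06, 0.998, -0.001, 0.001]
ft_force: [-0.1, -0.9, -0.7]
grip_width: 0.501
grasp_force: 0.0
```

```bash
python3 - <<'E'
from workcell import manip, optics
from h import *
c=optics.camera('side');a=cv2.resize(c['color'][100:400,230:460,::-1],(460,600),interpolation=2)
c=optics.camera('wrist');b=c['color'][:,:,::-1][50:,100:440]
o=np.zeros((600,800,3),np.uint8);o[:,:460]=cv2.convertScaleAbs(a,alpha=1.3);o[:350,460:800]=b;cv2.imwrite('pics/f7.png',o)
E
```

```text
(no output)
```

View pics/f7.png

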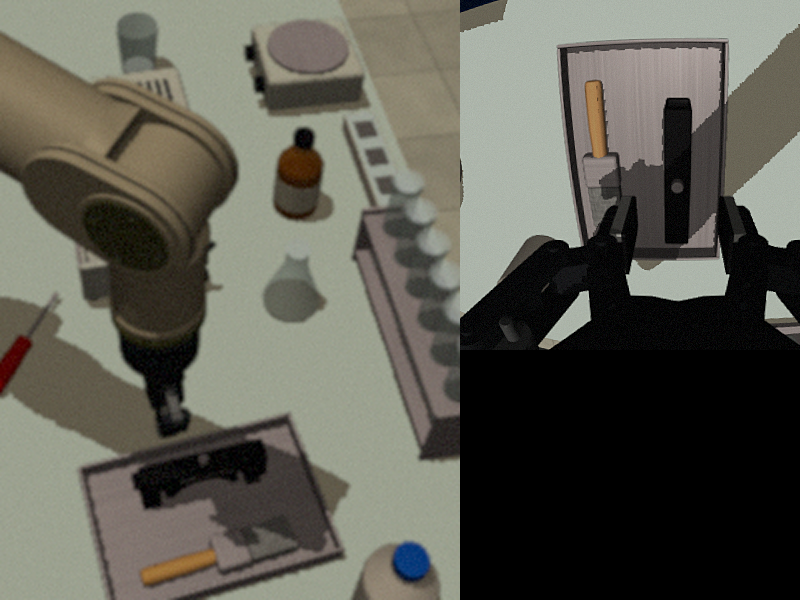

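The wide cassette stands upright in the tray, clear of the brush and walls, and the flask, bottle and beaker are all upright. The gripper is clear, so I'll hand in.

```bash
python3 -c "
from workcell import manip
print(manip.hand_in())"
```

```text
the job is handed in; nothing more can be done
None
```

The wide cassette is off the pump and stands on its foot and hook in the wash tray. The narrow cassette was still seated when I last saw it, just after the unhooking. The flask, beaker and amber bottle are all upright, and I handed in at about 15 s.

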